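Mark a stone blank in the pedal press

TASK

Lay the white marble blank flat in the open front part of the green marking press's guide, between the two rails, and let go of it; then take it again near its rear end and slide it along the guide under the bridge until it is fully home against the end stop. With the blank home, press the yellow spring pedal down to its stop with the gripper, hold it there for a moment and let it come up, then draw the blank back until it is wholly clear of the bridge and leave it lying in the guide. Never work the pedal unless the blank is home, and leave the other things on the bench where they are.

Things in the scene. Friction and masses are not known exactly. Their poses are not given: they have to be found in the camera images.
- white_blank: white marble blank, a bar 160 long (its x) x 50 wide (y) x 32 high (z) mm, about 0.6 kg, lying flat on the bench among two like it. Origin: centre of its underside. Either end may go first.
- grey_blank: grey stone blank, same size and origin as the white one; a bystander
- red_blank: brick-red stone blank, same size and origin as the white one; a bystander
- press: green marking press, fixed; origin at bench height. y runs along the guide from its open front end to the stop, x across, z up. Base 130 wide, y from -165 to 130 mm; its top, the guide's floor, is 20 mm above the bench. Two steel rails, 58 mm apart inside, 12 thick, 10 high above the floor. End stop's face at y = 115. Top of the press (cylinder on the bridge): 170 mm above the bench
- press_bridge (a point): middle of the bridge's front face at floor level of the guide, axes as the press. The bridge spans y = 0 to 60 mm from here, 130 wide; below it the passage is 94 wide and 65 mm high above the floor, with the marking head (44 x 44 mm, centre at y = 30) hanging in it 48 mm above the floor, down to 32 mm when the pedal is pressed. Bridge's top: 105 mm above the floor
- press_home (a point): point on the guide's floor, axes as the press (y towards the stop): the blank's origin is here when it is fully home; its rear 85 mm then stand out in front of the bridge. The blank is just clear of the bridge with its origin at y = -75 mm from here, and overhangs the guide's front end beyond y = -120 mm
- press_mouth (a point): point on the guide's floor 90 mm before press_home, axes as the press: a good place for the blank's origin to set it down in the open front part; the blank is then 15 mm clear of the bridge and 30 mm short of the guide's front end
- pedal (a joint): angle of the yellow pedal plate about its hinge: 0 up (it rests there by its spring), 0.25 rad fully down at its stop; it takes about 8 N at pedal_pad
- pedal_pad (a point): point on the top of the pedal's black rubber pad, where to press; it moves with the pedal: up, it is about 72 mm above the bench, at the stop about 42 mm
- pedal_base: fixed dark steel base of the pedal, 180 (x) x 90 (y) mm, origin at the centre of its underside. The pedal plate, 155 long and 76 wide, is hinged across (along y) at x = +75 mm, 35 mm above the bench, and its free end points to -x, raised 0.25 rad when up; pedal_pad lies 120 mm from the hinge
- mallet: mason's mallet lying on the bench, 200 mm long; bystander
- chisel: steel chisel, 175 mm long, lying; bystander
- grinder: angle grinder, 320 mm long, lying; bystander
- tin: paint tin, 76 mm diameter, 100 mm high, standing; bystander
- jar: amber jar with red cap, 70 mm diameter, 110 mm high, standing; bystander
There are look-alikes about, which are no part of the job. What is shaped like the white_blank but blue is not meant.

How it is judged (in metres and radians):
On the way, in this order (a step that is already met when the one before it is completed fails the run):
1. the white blank lies flat between the rails in the open front part of the guide, let go (x of white_blank in the frame of press_home between -0.009 and 0.009 m and z of white_blank in the frame of press_home between -0.004 and 0.005 m and angle between the x axis of white_blank and the y axis of press_home, either way round below 0.12 rad and angle between white_blank's own z axis and vertical below 0.08 rad and y of white_blank in the frame of press_home between -0.15 and -0.03 m and contact force between the fingers and white_blank below 0.2 N and linear speed of white_blank below 0.02 m/s), for 0.2 s.
2. the blank is fully home against the end stop (within 6 mm) (x of white_blank in the frame of press_home between -0.009 and 0.009 m and z of white_blank in the frame of press_home between -0.004 and 0.005 m and angle between the x axis of white_blank and the y axis of press_home, either way round below 0.12 rad and angle between white_blank's own z axis and vertical below 0.08 rad and y of white_blank in the frame of press_home between -0.006 and 0.005 m), for 0.2 s.
3. the gripper presses the pedal to its stop (at least 0.23 of 0.25 rad) with the blank home (all of step 2 and value of joint pedal above 0.23 rad and contact force between any of the fingers, the arm and pedal_base above 1 N), for 0.2 s.
At the end, for the whole second after the job is handed in: The white blank lies flat and at rest between the rails of the guide (within 9 mm of its centre line, on its floor), wholly clear of the bridge: its origin 75 to 150 mm before the home point. The pedal is up again (below 0.04 rad). The other things are where they were (x of white_blank in the frame of press_home between -0.009 and 0.009 m and z of white_blank in the frame of press_home between -0.004 and 0.005 m and angle between the x axis of white_blank and the y axis of press_home, either way round below 0.12 rad and angle between white_blank's own z axis and vertical below 0.08 rad and y of white_blank in the frame of press_home between -0.15 and -0.075 m and value of joint pedal below 0.04 rad and linear speed of white_blank below 0.02 m/s and angular speed of white_blank below 0.2 rad/s); the robot touches nothing.
It fails at once if the pedal is worked (beyond 0.12 rad) while the blank is not home (within 15 mm) (value of joint pedal above 0.12 rad and distance between white_blank and press_home above 0.015 m).
It fails at once if one of the other things (grey or red blank, mallet, chisel, grinder, tin, jar) is moved by more than 30 mm (distance of any of grey_blank, red_blank, mallet, chisel, grinder, tin, jar from where it was at the start of the episode above 0.03 m).
It also fails if it takes over 64 s, if anything falls off the work surface, if the arm or the gripper's body presses on something with over 40 N, if the wrist force passes 120 N, or if a joint passes its speed limit or range.

ROBOT

A 6-joint arm with a two-finger parallel gripper is mounted at the origin on the work surface. World frame = base frame: x ahead of the robot, y to its left, z up, the work surface at z = 0. Lengths are in m, angles in degrees, forces in N, time in s.
With the tool pointing down it reaches from about 0.4 to 0.825 m from the base axis. Payload 7 kg.
Tool frame: the origin (TCP) lies at the very end of the fingers, on their centre line; the grasp point (between the pads) lies 19 mm behind it; z points along the fingers, y is the line along which they close (so a half turn about z gives the same grasp; the last joint's range is limited). The gripper opens to 88 mm and grips with 3 to 60 N. Pads are 19 mm wide; open, the fingers measure 130 mm over their backs; the gripper's body (78 mm by 193 mm) begins 47 mm behind the grasp point.
Start: joints at [90.533, 20.546, 0.682, 0, -70.136, -16.507], TCP at [0.186, 0.649, 0.227] pointing down, gripper open.
Joint ranges: [-176.03, 176.03], [-82.01, 121.73], [-58.28, 71.71], [-173.87, 95.51], [-174.79, -0.11], [-173.66, 173.66]. Speed limits (degrees/s): [136.94, 136.94, 172.46, 180, 180, 180].

INTERFACE

Orientations are given as [roll, pitch, yaw] about the fixed x, y, z axes, in that order (R = Rz(yaw) Ry(pitch) Rx(roll)).
In Python, from plant import get_state, imaging, r, finder gives the robot as it stands.
- The arm moves only by the shell command python3 -m handwheel 'ROWS' [FORCE]. ROWS is JSON, a list of rows, each a list of 5 numbers: the closure, from 0 (fully open) to 1 (shut), then the shift along the world's x, y, z in cm, then the turn about the world's z in degrees. A call has 1 to 8 rows; each row is the pose to reach, as a shift and turn from the pose commanded when the call began; what a row does not reach only later rows make up. A row lasts 1/8 s, in which the tool goes at most 62.5 mm and 10.7 degrees, less where a joint would pass 70% of its speed; a pose out of reach is approached as far as the arm can. A call with a gripper value outside its range is refused whole. The fingers move at their own pace and stop on an object; FORCE is the grip in N (left out, the last holds). Time passes only in rows, so rows that repeat a pose let the fingers close. It gives the time, the measured TCP pose, the force, the opening and the grip force at its end, in the units of the state.
- get_state(): the state, without advancing time (a new reading comes with each control period).
- imaging.capture(name): name is "side" or "top" or "wrist"; returns (picture, depth): 420x560x3 uint8, red, green, blue; 420x560 float32, m along the optical axis (not along the pixel's ray), 0 where there is no reading.
- imaging.get_calibration(name): a dict with "fx", "fy", "cx", "cy" (pixels), "rvec" (rotation vector, rad) and "tvec" (3), from world to camera coordinates, as OpenCV has them; the wrist camera has in their place "hand_eye" (4x4, takes a point from camera to tool coordinates, whose origin is the TCP and whose axes are the flange's). Camera axes: x right, y down, z forward; pixel columns grow to the right and rows downward; lengths in m; the calibration is good to about 2 mm. The wrist camera is an equidistant fisheye: a pixel r from the principal point sees the ray r / f radians off the axis. A picture is of the moment at which its call begins: read the wrist's pose just before it. get_calibration takes no time and is no camera call.
- r.close_job(): hands the job in; it is judged then, once.
Trained networks look in the newest picture that a camera, given by its name, has taken for a name from the list of things; names that differ only in an ending like _2 or _b are one class to them, and where a whole thing is asked for, a point or a joint stands for the part that bears it (a point fixed in the world has none). Each returns a list of dicts, best first, with "p" (0 to 1); they miss things now and then, are a little off and sometimes report something else, mostly with a low value. They report only what shows in the picture. A call takes as long as a camera call. They do not tell look-alikes from the thing itself.
- finder.cut_out(camera, query): "region" (420x560 bool, what is visible of it) and "pixel" ([column, row] in pixels, amid what is visible of it).
The state is a dict: "time_s": time; "joints": joint angles; "qd": joint speeds; "joint_torque": joint torques, N m; "tcp_pos": TCP position; "eef_rot": TCP orientation; "contact_force": force on the tool from outside, world axes, zero at the start; "moment": the same for the moment, N m; "gripper_width": finger opening in m; "gripper_force": force on a finger pad.
Only numpy, scipy, OpenCV 4.12 (cv2) and the standard library are available. Lean on these libraries where they do the work, as an engineer would, in place of code of your own. Each camera call takes 0.05 s, during which the arm holds its last target. There are 200 camera calls.

## Working session

There is one attempt and no reset: what is moved stays moved. The work goes in short steps, Python scripts to look and compute and a shell command to move; the robot and the scene stay as the last step left them, time stands still between calls to the robot, and variables do not carry over. Pictures are saved under pics/ and viewed, at most 10 in all, crops included, and the job is handed in when it is done.

```bash
mkdir -p pics
cat > h.py <<'E'
import numpy as np, cv2
from plant import get_state, imaging, r, finder
def world(cam, depth, mask):
    c=imaging.get_calibration(cam); v,u=np.nonzero(mask&(depth>0)); z=depth[v,u]
    P=np.stack([(u-c['cx'])/c['fx']*z,(v-c['cy'])/c['fy']*z,z],1)
    R=cv2.Rodrigues(np.array(c['rvec'],float))[0]
    return (P-np.array(c['tvec']).ravel())@R, u, v
E
python3 - <<'E'
from h import *
print(get_state())
for cam in ('top','side'):
    im,d=imaging.capture(cam); cv2.imwrite(f'pics/{cam}0.png',im[:,:,::-1]); np.savez(f'{cam}0.npz',im=im,d=d)
    for q in ('white_blank','press','pedal_base','pedal'):
        for o in finder.cut_out(cam,q)[:4]:
            m=o['region']; P,u,v=world(cam,d,m)
            if len(P)<10: print(cam,q,o['p'],o['pixel'],'few');continue
            zt=np.percentile(P[:,2],90)
            T=P[abs(P[:,2]-zt)<.006]
            rc=cv2.minAreaRect((T[:,:2]*1000).astype(np.float32))
            print(cam,q,round(o['p'],2),o['pixel'],'ztop',zt.round(4),'rect',np.round(rc[0],1),np.round(rc[1],1),round(rc[2],1),m.sum(), im[m].mean(0).round())
E
```

```text
{'time_s': 0.0, 'joints': array([ 9.05316044e+01,  2.05885559e+01,  6.34537883e-01, -2.15499521e-02,
       -7.01340237e+01, -1.65069359e+01]), 'qd': array([ 0.00413073,  0.08555187,  0.04562027, -0.02843887,  0.05551703,
       -0.04467826]), 'joint_torque': array([-2.31169741e-05, -5.82719135e+01,  2.93046659e+01,  6.99694633e+00,
        6.94145914e-03, -1.62413630e-04]), 'tcp_pos': array([0.18565768, 0.64846901, 0.22565648]), 'eef_rot': array([ 1.79909830e+02, -5.59439555e-03, -1.59826658e+01]), 'contact_force': array([-0.71384882, -0.07164611,  0.43617668]), 'moment': array([-0.011163  ,  0.03068742, -0.01017639]), 'gripper_force': 0.0, 'gripper_width': 0.08723919859963021}
top white_blank 0.83 [360.1, 199.4] ztop 0.0351 rect [ 516.2 -307. ] [ 50.5 160.2] 81.9 979 [197. 195. 186.]
top white_blank 0.59 [423.8, 276.5] ztop 0.0351 rect [ 298.8 -482.7] [159.3  50.7] 45.5 1042 [ 66.  88. 161.]
top press 0.75 [252.5, 166.3] ztop 0.1263 rect [605.3 100.9] [129.2  59.9] 12.7 4413 [ 88. 108.  90.]
top pedal_base 0.58 [135.8, 186.0] ztop 0.0741 rect [516.5 370.2] [76.3 61.3] 87.2 2023 [10
[... 364 characters left out ...]
] ztop 0.0752 rect [511.1 364.3] [82.3 57.3] 86.7 481 [155. 133.  80.]
side white_blank 0.59 [359.4, 277.9] ztop 0.0336 rect [ 514.5 -309.8] [ 53.  162.2] 81.9 1117 [212. 209. 203.]
side white_blank 0.44 [221.8, 166.3] ztop 0.0711 rect [517.9 362.2] [80.2 69.9] 88.3 1217 [115. 100.  75.]
side press 0.82 [300.9, 198.5] ztop 0.1242 rect [604.4  97.4] [132.9  63.9] 9.6 3486 [105. 125. 107.]
side press 0.39 [319.8, 265.6] ztop 0.0337 rect [ 465.8 -207.4] [162.4  52.8] 7.4 1015 [188. 118.  84.]
side pedal_base 0.65 [217.5, 166.2] ztop 0.0714 rect [516.1 364.6] [81.8 68.6] 84.6 1216 [115. 100.  75.]
side pedal 0.69 [220.7, 157.5] ztop 0.0749 rect [511.1 364.3] [82.3 57.3] 86.7 500 [156. 134.  80.]
```

View pics/top0.png

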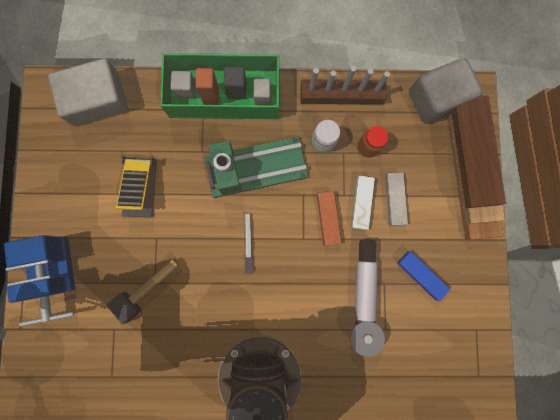

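View pics/side0.png

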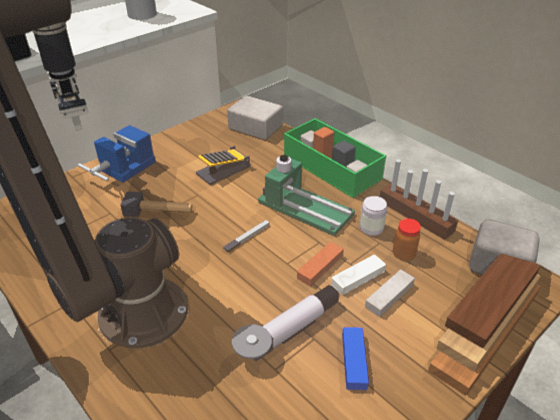

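Run:
```python
from h import *
for cam in ('top','side'):
    f=np.load(f'{cam}0.npz'); d=f['d']
    P,u,v=world(cam,d,np.ones(d.shape,bool))
    def rect(n,c,rad,z0,z1):
        s=(np.hypot(P[:,0]-c[0],P[:,1]-c[1])<rad)&(P[:,2]>z0)&(P[:,2]<z1); Q=P[s]
        if len(Q)<5: return
        print(cam,n,len(Q),Q.mean(0).round(4),[np.round(x,1) for x in cv2.minAreaRect((Q[:,:2]*1000).astype(np.float32))])
    rect('bridge',(.605,.1),.1,.115,.135)
    rect('rails+',(.6,.1),.22,.024,.034)
    rect('floor',(.6,.1),.22,.014,.024)
    rect('blank',(.515,-.308),.1,.026,.04)
    rect('pedal plate',(.55,.37),.13,.028,.1)
    rect('pedal all',(.55,.37),.14,.008,.1)
```

```text
top bridge 728 [0.6016 0.0992 0.1247] [array([605.1, 100.9]), array([129.7,  60. ]), np.float64(13.0)]
top rails+ 751 [0.6472 0.005  0.0291] [array([693.5,  46.6]), array([286.3, 274.2]), np.float64(19.9)]
top floor 2341 [6.235e-01 1.000e-04 1.970e-02] [array([618.5,  24.2]), array([428.6, 283. ]), np.float64(17.2)]
top blank 1251 [ 0.5144 -0.3137  0.0323] [array([ 516.3, -307.9]), array([199.2, 160.4]), np.float64(82.9)]
top pedal plate 1393 [0.5626 0.3676 0.0596] [array([565.9, 370.4]), array([ 90.9, 160.8]), np.float64(86.5)]
top pedal all 1951 [0.5551 0.3625 0.046 ] [array([561.4, 373.2]), array([100.7, 180.1]), np.float64(88.4)]
side bridge 370 [0.5903 0.0873 0.1234] [array([603.2,  97.2]), array([135.2,  63.9]), np.float64(9.6)]
side rails+ 645 [0.6553 0.0213 0.0285] [array([661.1,  99.2]), array([438.1, 251.6]), np.float64(89.7)]
side floor 1439 [0.6237 0.0064 0.019 ] [array([645.3,  80.1]), array([396.4, 341.9]), np.float64(50.2)]
side blank 1053 [ 0.5106 -0.3128  0.031 ] [array([ 513.9, -308.5]), array([160.3, 199. ]), np.float64(24.2)]
side pedal plate 548 [0.5605 0.3602 0.0576] [array([565.9, 362.7]), array([167.9,  96.5]), np.float64(0.8)]
side pedal all 1041 [0.5516 0.3581 0.0362] [array([553.1, 356.7]), array([150.3, 201.8]), np.float64(76.3)]
```

The top view shows the white blank at about (363,202), between the red one at (329,218) and the grey one at (398,199). The blue look-alike is at (424,276). The press bridge is at (222,165) with its open end to the right at (300,165), and the pedal is at (135,185) with its free end towards the robot. The side view shows the same layout.

Next I refine the rails and start towards the blank.

```bash
python3 - <<'E'
from h import *
f=np.load('top0.npz'); d=f['d']; im=f['im'].astype(int)
P,u,v=world('top',d,np.ones(d.shape,bool)); C=im[v,u]
c0=np.array([.605,.101])
a=np.radians(13); R=np.array([[np.cos(a),-np.sin(a)],[np.sin(a),np.cos(a)]])
L=(P[:,:2]-c0)@R      # press axes about bridge centre
s=(L[:,1]>-.232)&(L[:,1]<-.035)&(abs(L[:,0])<.06)&(P[:,2]>.01)
L=L[s];Z=P[s,2];Cs=C[s]
steel=(Cs.min(1)>110)&(Z>.024)
for sg in (1,-1):
    q=steel&(L[:,0]*sg>.02)&(L[:,0]*sg<.05)
    print(sg,q.sum(),'x=a*y+b',np.polyfit(L[q,1],L[q,0],1),'mid x',(L[q,0].min()+L[q,0].max())/2,'yrange',L[q,1].min(),L[q,1].max())
# pad: black
s=(abs(P[:,0]-.52)<.12)&(abs(P[:,1]-.37)<.06)&(P[:,2]>.03)
Q=P[s]; print('plate fit', np.linalg.lstsq(np.c_[Q[:,:2],np.ones(len(Q))],Q[:,2],rcond=None)[0], Q[:,0].min(),Q[:,0].max(),Q[:,1].min(),Q[:,1].max())
E
python3 -m handwheel '[[0.1,4.5,-3.5,0,0],[0.1,9,-7,0,0],[0.1,13.5,-10.5,0,0],[0.1,18,-14,0,0],[0.1,22.5,-18,0,0],[0.1,27,-23,0,0],[0.1,31,-27.5,0,0],[0.1,35,-32,0,0]]' 30
```

```text
1 219 x=a*y+b [0.00365761 0.0357294 ] mid x 0.03540163677690083 yrange -0.2315741275641743 -0.03525350401963652
-1 232 x=a*y+b [ 0.00036758 -0.03473254] mid x -0.03395917408168489 yrange -0.23169323278547577 -0.03515807009283818
plate fit [-0.26465901  0.02125135  0.20058862] 0.4848040655241238 0.6394919430655297 0.3208826205771743 0.41208644007617024
time_s: 1.5
tcp_pos: [0.5368, 0.3275, 0.2269]
eef_rot: [-180.0, -0.0, -16.0]
contact_force: [0.7, 1.8, 0.7]
gripper_width: 0.0788
gripper_force: 0.0
```

```bash
python3 -m handwheel '[[0.1,0,-6,0,1],[0.1,0,-12,0,2],[0.1,0,-18,0,3],[0.1,0,-24,0,4],[0.1,0,-30,0,5],[0.1,0,-36,0,6],[0.1,0,-42,0,7],[0.1,0,-48,0,8]]'; python3 -m handwheel '[[0.1,-1,-6,-2,0],[0.1,-2.1,-12,-5,0],[0.1,-2.1,-15.7,-9,0],[0.1,-2.1,-15.7,-12,0],[0.1,-2.1,-15.7,-12,0],[0.1,-2.1,-15.7,-12,0]]'
python3 - <<'E'
from h import *
s=get_state(); im,d=imaging.capture('wrist'); cv2.imwrite('pics/w1.png',im[:,:,::-1])
print(s['tcp_pos'],s['eef_rot'],imaging.get_calibration('wrist'))
E
```

```text
time_s: 2.5
tcp_pos: [0.5355, -0.1529, 0.227]
eef_rot: [-180.0, -0.1, -7.9]
contact_force: [0.2, 0.4, -0.2]
gripper_width: 0.0788
gripper_force: 0.0
time_s: 3.25
tcp_pos: [0.5156, -0.308, 0.108]
eef_rot: [180.0, -0.1, -7.9]
contact_force: [0.4, -0.3, 0.2]
gripper_width: 0.0788
gripper_force: 0.0
[ 0.51559108 -0.30796416  0.10798374] [ 1.7996466e+02 -8.9437763e-02 -7.9209520e+00] {'fx': 325.19226210127806, 'fy': 325.19226210127806, 'cx': 280.741400612567, 'cy': 206.929400944123, 'hand_eye': array([[ 8.81113751e-04, -9.65717336e-01, -2.59594396e-01,
         7.11891343e-02],
       [ 9.99999372e-01,  6.70944918e-04,  8.98209136e-04,
        -1.54350454e-03],
       [-6.93242593e-04, -2.59595024e-01,  9.65717320e-01,
        -1.58851966e-01],
       [ 0.00000000e+00,  0.00000000e+00,  0.00000000e+00,
         1.00000000e+00]])}
```

View pics/w1.png

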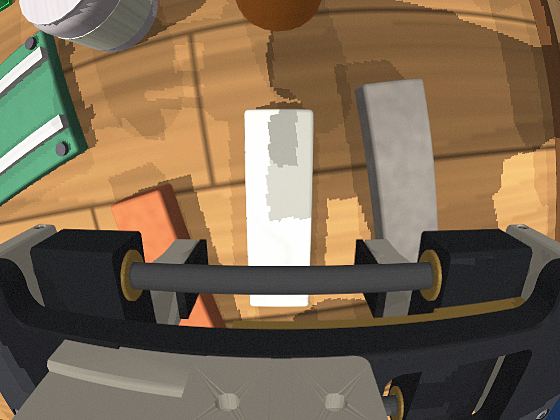

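The wrist view shows the white blank (245–313 columns) centred between the open fingers, with the red and grey ones outside them. I'll descend and grip.

```bash
python3 -m handwheel '[[0.1,0,0,-4,0],[0.1,0,0,-7,0],[0.1,0,0,-9.2,0],[0.1,0,0,-9.2,0],[0.7,0,0,-9.2,0],[0.7,0,0,-9.2,0],[0.7,0,0,-9.2,0],[0.7,0,0,-9.2,0]]' 40; python3 -m handwheel '[[0.7,0,0,0,0],[0.7,0,0,0,0],[0.7,0,0,0.5,0],[0.7,0,0,2,0],[0.7,0,0,5,0],[0.7,0,0,8,0],[0.7,0,0,10,0],[0.7,0,0,10,0]]'
```

```text
time_s: 4.3
tcp_pos: [0.5152, -0.3078, 0.0154]
eef_rot: [-180.0, -0.1, -8.0]
contact_force: [-0.6, 3.3, 6.8]
gripper_width: 0.0497
gripper_force: 40.0
time_s: 5.3
tcp_pos: [0.5156, -0.3083, 0.1167]
eef_rot: [180.0, -0.2, -8.0]
contact_force: [-0.2, 0.7, -5.0]
gripper_width: 0.0496
gripper_force: 40.0
```

```bash
python3 -m handwheel '[[0.7,0,3,2,-9],[0.7,1,6,3,-18],[0.7,2.5,10,3,-28],[0.7,4,14,3,-38],[0.7,6,18,3,-48],[0.7,8,22,3,-58],[0.7,10,25,3,-67],[0.7,11.8,28.7,3,-69]]'; python3 -m handwheel '[[0.7,0,0,-2,0],[0.7,0,0,-4,0],[0.7,0,0,-5,0],[0.7,0,0,-5,0],[0.7,0,0,-5,0]]'
python3 - <<'E'
from h import *
s=get_state(); im,d=imaging.capture('wrist'); cv2.imwrite('pics/w2.png',im[:,:,::-1])
imt,dt=imaging.capture('top'); ims,ds=imaging.capture('side')
cv2.imwrite('pics/ts2.png',np.hstack([imt[80:280,130:430],ims[130:330,200:500]])[:,:,::-1])
E
```

```text
time_s: 6.3
tcp_pos: [0.6323, -0.0201, 0.143]
eef_rot: [179.9, 0.0, -77.2]
contact_force: [-0.0, -0.7, -5.4]
gripper_width: 0.0497
gripper_force: 40.0
time_s: 6.92
tcp_pos: [0.6331, -0.0211, 0.0952]
eef_rot: [-180.0, -0.0, -77.0]
contact_force: [0.5, -0.4, -4.7]
gripper_width: 0.0498
gripper_force: 40.0
```

View pics/w2.png

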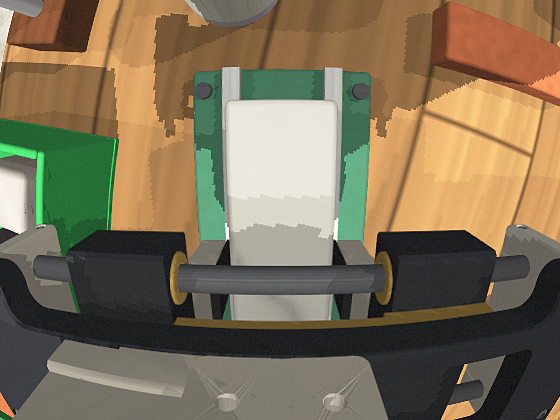

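View pics/ts2.png

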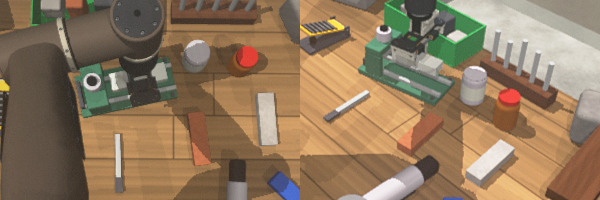

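The wrist view shows the blank (227–337 columns, middle 282) squarely over the rails (222–341, middle 282). The top and side crops show it in front of the bridge. I'll lower it and let go.

```bash
python3 -m handwheel '[[0.7,0,0,-3,0],[0.7,0,0,-4.8,0],[0.7,0,0,-5.4,0],[0.7,0,0,-5.8,0],[0.7,0,0,-5.9,0],[0.7,0,0,-5.9,0]]'
```

```text
time_s: 7.82
tcp_pos: [0.6331, -0.0209, 0.0361]
eef_rot: [-179.9, -0.0, -77.0]
contact_force: [0.3, 0.3, -4.6]
gripper_width: 0.0497
gripper_force: 40.0
```

```bash
python3 -m handwheel '[[0.7,0,0,-0.1,0],[0.1,0,0,-0.1,0],[0.1,0,0,-0.1,0],[0.1,0,0,-0.1,0],[0.1,0,0,4,0],[0.1,0,0,6,0],[0.1,0,0,6,0],[0.1,0,0,6,0]]'
python3 - <<'E'
from h import *
s=get_state(); im,d=imaging.capture('wrist'); cv2.imwrite('pics/w3.png',im[:,:,::-1])
c=imaging.get_calibration('wrist'); m=np.zeros(d.shape,bool); m[60:225,150:400]=1
v,u=np.nonzero(m&(d>0)); z=d[v,u]
a=np.stack([u-c['cx'],v-c['cy']],1)/c['fx']; th=np.linalg.norm(a,axis=1); k=np.tan(th)/np.maximum(th,1e-6)
P=np.c_[a*k[:,None]*z[:,None],z,np.ones(len(z))]@c['hand_eye'].T
from scipy.spatial.transform import Rotation as Ro
W=P[:,:3]@Ro.from_euler('xyz',s['eef_rot'],degrees=True).as_matrix().T+s['tcp_pos']
C=im[v,u].astype(int)
for n,q in (('blank top',(W[:,2]>.045)&(C.min(1)>90)),('rails',(W[:,2]>.025)&(W[:,2]<.036)&(C.min(1)>90))):
    q&=(abs(P[:,1])<.06)
    y=P[q]; b=np.round(y[:,0],2)
    print(n,W[q][:,2].mean().round(4))
    for x in np.unique(b): 
        t=y[b==x,1]; print('  x',x.round(2),'y',t.min().round(4),t.max().round(4),len(t))
E
```

```text
time_s: 8.82
tcp_pos: [0.6322, -0.021, 0.095]
eef_rot: [180.0, 0.0, -77.0]
contact_force: [-0.7, -0.3, 0.2]
gripper_width: 0.0789
gripper_force: 0.0
blank top 0.0526
  x 0.0 y -0.0274 0.0222 231
  x 0.01 y -0.0272 0.022 1128
  x 0.02 y -0.0278 0.0223 1160
  x 0.03 y -0.0275 0.0221 1221
  x 0.04 y -0.0273 0.0218 1208
  x 0.05 y -0.0277 0.0223 1273
  x 0.06 y -0.0275 0.022 1288
  x 0.07 y -0.0278 0.022 1289
  x 0.08 y -0.0272 0.0218 474
rails 0.0306
  x -0.01 y -0.0319 -0.0319 1
  x 0.0 y -0.0435 0.0385 398
  x 0.01 y -0.0434 0.0388 466
  x 0.02 y -0.0435 0.0388 473
  x 0.03 y -0.0434 0.0386 476
  x 0.04 y -0.0437 0.0383 490
  x 0.05 y -0.0437 0.0387 490
  x 0.06 y -0.0433 0.0391 521
  x 0.07 y -0.0439 0.0389 503
  x 0.08 y -0.0434 0.0387 510
  x 0.09 y -0.0437 0.0387 515
  x 0.1 y -0.0437 0.0385 507
  x 0.11 y -0.0429 0.0387 151
```

View pics/w3.png

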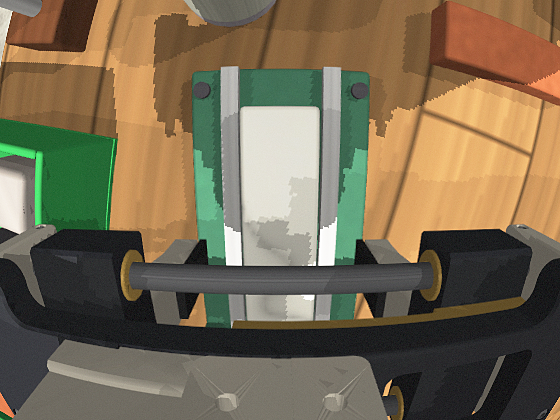

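The wrist view shows the blank (240–320 columns) flat, centred between the rails and released. Measured middles are −2.7 mm for the blank and −2.5 mm for the rails. Next I regrip about 58 mm towards its rear end and slide it.

```bash
python3 -m handwheel '[[0.1,0.65,-2.8,0,0],[0.1,1.3,-5.65,-1,0],[0.1,1.3,-5.65,-4,0],[0.1,1.3,-5.65,-5.9,0],[0.1,1.3,-5.65,-5.9,0],[0.7,1.3,-5.65,-5.9,0],[0.7,1.3,-5.65,-5.9,0],[0.7,1.3,-5.65,-5.9,0]]' 18
python3 -m handwheel '[[0.7,0,0,0,0],[0.7,-0.2,0.88,0,0],[0.7,-0.56,2.44,0,0],[0.7,-0.9,3.9,0,0],[0.7,-1.23,5.36,0,0],[0.7,-1.57,6.82,0,0],[0.7,-1.79,7.8,0,0],[0.7,-1.79,7.8,0,0]]'
```

```text
time_s: 9.88
tcp_pos: [0.6461, -0.0773, 0.0374]
eef_rot: [-179.9, -0.0, -77.0]
contact_force: [-0.3, 0.7, -0.1]
gripper_width: 0.0543
gripper_force: 0.0
time_s: 10.88
tcp_pos: [0.6278, 0.0021, 0.0372]
eef_rot: [-179.9, 0.0, -76.9]
contact_force: [-1.9, 3.3, 7.2]
gripper_width: 0.0499
gripper_force: 18.0
```

```bash
python3 -m handwheel '[[0.7,-0.11,0.49,0,0],[0.7,-0.18,0.78,0,0],[0.7,-0.22,0.97,0,0],[0.7,-0.25,1.07,0,0],[0.7,-0.25,1.07,0,0]]'
```

```text
time_s: 11.5
tcp_pos: [0.6257, 0.0111, 0.0372]
eef_rot: [-179.9, -0.0, -77.0]
contact_force: [1.1, -5.7, 5.1]
gripper_width: 0.0498
gripper_force: 18.0
```

```bash
python3 -m handwheel '[[0.7,-0.05,0.2,0,0],[0.7,-0.09,0.4,0,0],[0.7,-0.09,0.4,0,0]]'
```

```text
time_s: 11.88
tcp_pos: [0.625, 0.0119, 0.0372]
eef_rot: [180.0, -0.2, -77.0]
contact_force: [5.9, -21.6, 2.5]
gripper_width: 0.0496
gripper_force: 18.0
```

```bash
python3 -m handwheel '[[0.7,0.05,-0.2,0,0],[0.1,0.05,-0.2,0,0],[0.1,0.05,-0.2,0,0],[0.1,0.05,-0.2,0,0],[0.1,0.5,-2.2,4,0],[0.1,0.9,-4.2,8,0],[0.1,0.9,-4.2,8,0],[0.1,0.9,-4.2,8,0]]'
python3 - <<'E'
from h import *
from scipy.spatial.transform import Rotation as Ro
s=get_state(); im,d=imaging.capture('wrist'); cv2.imwrite('pics/w4.png',im[:,:,::-1])
c=imaging.get_calibration('wrist'); m=np.zeros(d.shape,bool); m[30:225,100:450]=1
v,u=np.nonzero(m&(d>0)); z=d[v,u]
a=np.stack([u-c['cx'],v-c['cy']],1)/c['fx']; th=np.linalg.norm(a,axis=1); k=np.tan(th)/np.maximum(th,1e-6)
P=np.c_[a*k[:,None]*z[:,None],z,np.ones(len(z))]@c['hand_eye'].T
W=P[:,:3]@Ro.from_euler('xyz',s['eef_rot'],degrees=True).as_matrix().T+s['tcp_pos']
ax=np.radians(103); L=(W[:,:2]-[.6132,.067])@np.array([[np.sin(ax),np.cos(ax)],[-np.cos(ax),np.sin(ax)]])
for n,lo,hi in (('blank',.046,.06),('rail',.025,.036),('floor/base',.012,.0245)):
    q=(W[:,2]>lo)&(W[:,2]<hi)&(abs(L[:,0])<.07); print(n,q.sum(),np.percentile(L[q],[0.5,50,99.5],axis=0).round(4).tolist())
E
```

```text
time_s: 12.88
tcp_pos: [0.6329, -0.0265, 0.1162]
eef_rot: [180.0, 0.0, -77.0]
contact_force: [-0.0, -0.5, -0.3]
gripper_width: 0.0791
gripper_force: 0.0Traceback (most recent call last):
  File "<stdin>", line 11, in <module>
    return _quantile_unchecked(
        a, q, axis, out, overwrite_input, method, keepdims, weights)
    return _ureduce(a,
                    func=_quantile_ureduce_func,
    ...<5 lines>...
                    overwrite_input=overwrite_input,
                    method=method)
    r = func(a, **kwargs)
    result = _quantile(arr,
                       quantiles=q,
    ...<2 lines>...
                       out=out,
                       weights=wgt)
    slices_having_nans = np.isnan(arr[-1, ...])
                                  ~~~^^^^^^^^^
IndexError: index -1 is out of bounds for axis 0 with size 0
```

View pics/w4.png

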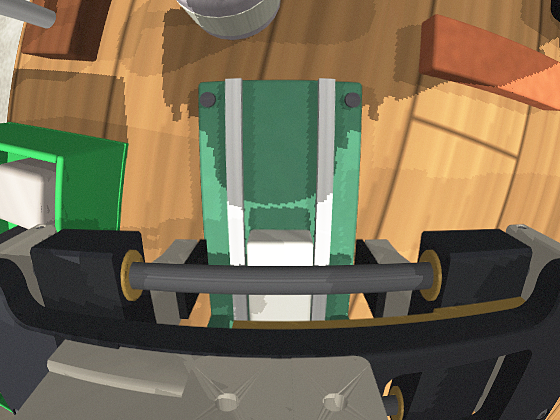

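The wrist view shows the blank's rear end at row ~230 (bottom) to 242 (top), well into the guide. The guide's front end is at row 80. I'll check the distance between them by ray intersection.

Run:
```python
from h import *
from scipy.spatial.transform import Rotation as Ro
s=get_state(); c=imaging.get_calibration('wrist'); im=cv2.imread('pics/w4.png')
print(im[222:264:2,268].tolist()); print(im[70:90:2,280].tolist())
R=Ro.from_euler('xyz',s['eef_rot'],degrees=True).as_matrix(); H=np.array(c['hand_eye'])
def hit(u,v,z):
    a=np.array([u-c['cx'],v-c['cy']])/c['fx']; t=np.hypot(*a)
    d=R@H[:3,:3]@np.r_[np.sin(t)*a/t,np.cos(t)]; o=R@H[:3,3]+s['tcp_pos']
    p=o+d*(z-o[2])/d[2]; L=p[:2]-[.6132,.067]; ax=np.radians(103)
    return (L@[np.cos(ax),np.sin(ax)]).round(4)
for v in (240,242,244): print('rear top',v,hit(280,v,.052))
for v in (228,230,232): print('rear bottom',v,hit(280,v,.02))
for v in (79,81,83): print('guide front',v,hit(280,v,.02))
```

```text
[[92, 120, 71], [95, 119, 72], [93, 119, 71], [89, 119, 59], [121, 130, 131], [125, 134, 136], [118, 125, 127], [116, 126, 126], [120, 125, 129], [110, 119, 121], [171, 185, 186], [239, 249, 250], [255, 255, 255], [254, 255, 255], [254, 255, 255], [254, 255, 255], [254, 255, 255], [254, 255, 255], [254, 255, 255], [254, 255, 255], [254, 255, 255]]
[[70, 109, 146], [62, 103, 140], [65, 102, 140], [63, 103, 141], [67, 107, 150], [81, 104, 67], [88, 115, 67], [92, 119, 69], [90, 119, 69], [86, 116, 63]]
rear top 240 -0.0795
rear top 242 -0.0779
rear top 244 -0.0763
rear bottom 228 -0.0779
rear bottom 230 -0.0762
rear bottom 232 -0.0744
guide front 79 -0.1978
guide front 81 -0.1962
guide front 83 -0.1946
```

Rear end to guide front measures about 120 mm, so the blank is home. Next I go over to the pedal with the fingers shut.

```bash
python3 -m handwheel '[[0.6,0,0,5,0],[1,0,0,10,0],[1,0,2,12,0],[1,-1,7,12,0],[1,-2.5,13,12,0],[1,-4,19,12,0],[1,-5.5,25,12,0],[1,-7,31,12,0]]' 20; python3 -m handwheel '[[1,-2,5,0,0],[1,-4.4,8.7,-2,0],[1,-4.4,8.7,-6,0],[1,-4.4,8.7,-10,0],[1,-4.4,8.7,-12,0],[1,-4.4,8.7,-12,0],[1,-4.4,8.7,-12,0]]'
python3 - <<'E'
from h import *
s=get_state(); print(s['tcp_pos'])
im,d=imaging.capture('side'); a=im[100:240,150:350]
w,_=imaging.capture('wrist')
cv2.imwrite('pics/p5.png',np.hstack([cv2.resize(a,(400,280)),cv2.resize(w,(373,280))])[:,:,::-1])
E
```

```text
time_s: 13.92
tcp_pos: [0.5619, 0.2854, 0.2352]
eef_rot: [179.9, -0.0, -76.9]
contact_force: [1.6, -0.5, 0.3]
gripper_width: 0.0045
gripper_force: 0.0
time_s: 14.8
tcp_pos: [0.5195, 0.3707, 0.1169]
eef_rot: [-180.0, -0.0, -76.9]
contact_force: [-0.5, -0.1, 0.1]
gripper_width: 0.0004
gripper_force: 0.0
[0.51946768 0.37066448 0.11693468]
```

View pics/p5.png

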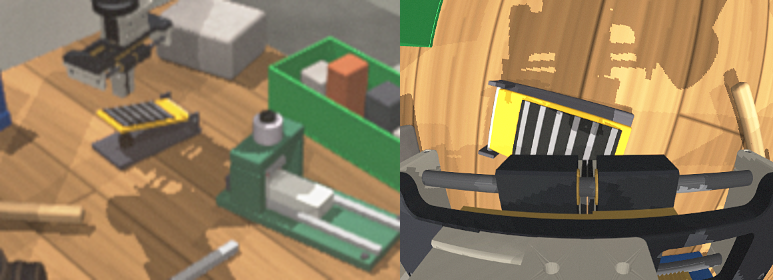

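The side crop shows the shut fingers above the pedal pad and the blank home under the bridge. The wrist view shows the pad lying under the fingertips. I'll press.

```bash
python3 -m handwheel '[[1,0,0,-2.5,0],[1,0,0,-4.2,0],[1,0,0,-5,0],[1,0,0,-5.8,0],[1,0,0,-6.5,0],[1,0,0,-7,0],[1,0,0,-7.2,0],[1,0,0,-7.2,0]]'
```

```text
time_s: 15.9
tcp_pos: [0.519, 0.3706, 0.0451]
eef_rot: [180.0, 0.0, -77.0]
contact_force: [-4.7, 0.6, 7.3]
gripper_width: 0.0005
gripper_force: 3.2
```

```bash
python3 -m handwheel '[[1,0,0,-0.2,0],[1,0,0,-0.3,0],[1,0,0,-0.4,0],[1,0,0,-0.4,0]]'
```

```text
time_s: 16.4
tcp_pos: [0.519, 0.3706, 0.0421]
eef_rot: [-180.0, 0.0, -76.9]
contact_force: [-8.2, -0.3, 12.8]
gripper_width: 0.0005
gripper_force: 6.6
```

```bash
python3 -m handwheel '[[1,0,0,-0.1,0],[1,0,0,-0.15,0],[1,0,0,-0.15,0],[1,0,0,-0.15,0],[1,0,0,-0.15,0]]'
```

```text
time_s: 17.02
tcp_pos: [0.519, 0.3706, 0.0418]
eef_rot: [-180.0, 0.0, -76.9]
contact_force: [-11.8, -2.2, 22.3]
gripper_width: 0.0003
gripper_force: 11.2
```

Pedal at its stop and held. I release it and go back to the blank.

```bash
python3 -m handwheel '[[1,0,0,0.6,0],[1,0,0,1.8,0],[1,0,0,3,0],[1,0,0,6,0],[1,0,0,11,0],[1,0,0,16,0],[1,1,-3,19.2,0],[1,2,-8,19.2,0]]'; python3 -m handwheel '[[1,1.5,-6,0,0],[1,3,-12,0,0],[1,4.5,-18,0,0],[0.1,6,-24,0,0],[0.1,8,-30,0,0],[0.1,9.2,-34,-1,0],[0.1,9.2,-34,-6,0],[0.1,9.2,-34,-11,0]]'
```

```text
time_s: 18.02
tcp_pos: [0.5402, 0.2912, 0.2341]
eef_rot: [-179.8, 0.1, -76.9]
contact_force: [1.7, 0.9, -0.1]
gripper_width: 0.0003
gripper_force: 0.0
time_s: 19.02
tcp_pos: [0.6311, -0.0506, 0.12]
eef_rot: [-180.0, 0.0, -77.1]
contact_force: [1.0, -0.0, -1.2]
gripper_width: 0.0447
gripper_force: 0.0
```

```bash
python3 -m handwheel '[[0.1,0,0,0,0],[0.1,0,0,0,0],[0.1,-0.2,2,-1,0],[0.1,-0.5,5,-2,0],[0.1,-0.5,6,-2,0],[0.1,-0.5,6,-2,0],[0.1,-0.5,6,-2,0]]'
```

```text
time_s: 19.9
tcp_pos: [0.6268, 0.0102, 0.1019]
eef_rot: [-179.9, -0.0, -77.0]
contact_force: [-0.2, -0.2, 0.6]
gripper_width: 0.0791
gripper_force: 0.0
```

```bash
python3 -m handwheel '[[0.1,-0.05,0,-3,0],[0.1,-0.05,0,-5.5,0],[0.1,-0.05,0,-6.5,0],[0.1,-0.05,0,-6.5,0],[0.7,-0.05,0,-6.5,0],[0.7,-0.05,0,-6.5,0],[0.7,-0.05,0,-6.5,0],[0.7,-0.05,0,-6.5,0]]' 20; python3 -m handwheel '[[0.7,0,0,0,0],[0.7,0.2,-0.88,0,0],[0.7,0.56,-2.44,0,0],[0.7,0.9,-3.9,0,0],[0.7,1.23,-5.36,0,0],[0.7,1.57,-6.82,0,0],[0.7,1.9,-8.3,0,0],[0.7,2.15,-9.4,0,0]]'
```

```text
time_s: 20.9
tcp_pos: [0.6259, 0.0102, 0.0365]
eef_rot: [-180.0, -0.0, -77.0]
contact_force: [-1.4, -0.0, 4.0]
gripper_width: 0.0499
gripper_force: 20.0
time_s: 21.9
tcp_pos: [0.6481, -0.0833, 0.0366]
eef_rot: [-179.9, 0.0, -77.0]
contact_force: [-0.4, 6.1, 5.3]
gripper_width: 0.0503
gripper_force: 20.0
```

```bash
python3 -m handwheel '[[0.7,0,0,0,0],[0.7,0,0,0,0],[0.1,0,0,0,0],[0.1,0,0,0,0],[0.1,0,0,0,0],[0.1,0,0,4,0],[0.1,0,0,9,0],[0.1,0,0,13,0]]'; python3 -m handwheel '[[0.1,-6,-6,2,0],[0.1,-12,-12,4,0],[0.1,-14,-18,4,0],[0.1,-14,-23,4,0],[0.1,-14,-23,4,0],[0.1,-14,-23,4,0]]'
python3 - <<'E'
from h import *
im,d=imaging.capture('top'); P,u,v=world('top',d,np.ones(d.shape,bool))
cv2.imwrite('pics/t6.png',im[:,:,::-1])
ax=np.radians(103); L=(P[:,:2]-[.6134,.067])@np.array([[np.sin(ax),np.cos(ax)],[-np.cos(ax),np.sin(ax)]])
q=(P[:,2]>.045)&(P[:,2]<.06)&(abs(L[:,0])<.04)&(L[:,1]>-.25)&(L[:,1]<0)
print(q.sum(),P[q,2].mean(),L[q].min(0),L[q].max(0),[np.round(x,4) for x in cv2.minAreaRect((L[q]*1000).astype(np.float32))])
q=(abs(P[:,0]-.52)<.01)&(abs(P[:,1]-.37)<.03); print('pad z',np.median(P[q,2]))
E
```

```text
time_s: 22.9
tcp_pos: [0.6474, -0.0836, 0.1679]
eef_rot: [-180.0, -0.0, -77.0]
contact_force: [-0.2, -0.6, -0.1]
gripper_width: 0.0782
gripper_force: 0.0
time_s: 23.65
tcp_pos: [0.5063, -0.3155, 0.2059]
eef_rot: [180.0, 0.0, -77.1]
contact_force: [-0.1, 0.4, 0.1]
gripper_width: 0.0791
gripper_force: 0.0
854 0.052075062015651444 [-0.02463557 -0.17672834] [ 0.02638562 -0.01750269] [array([  0.96  , -97.1264]), array([159.2373,  50.9919]), np.float64(89.911)]
pad z 0.07131329598781191
```

View pics/t6.png

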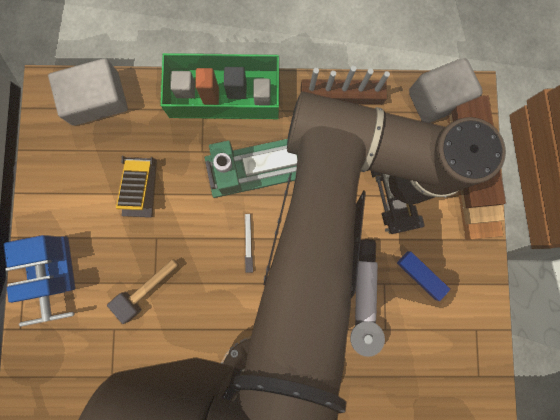

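The top view shows the blank in the guide at about (272,162), wholly clear of the bridge. It lies 97 mm before home, centred and flat, the pedal is up, and the arm touches nothing.

```bash
python3 -c "
from plant import r
print(r.close_job())"
```

```text
the job is handed in; nothing more can be done
None
```

The job is handed in with no verdict returned: the white blank was set down, slid home, marked with a full pedal press, and drawn back to lie flat in the guide about 97 mm before home, with the pedal up.

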